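# Key the tasting plate onto its foot

## Task

The round wooden plate of the tasting stand is standing loose and high on its steel foot. With a fingertip against the red tab, turn the plate until the notch in its rim is right over the brass pin on the foot, and only then press the plate straight down by its middle knob until it is fully home on the pin. Only push and press: do not lift the plate, leave the tin, the stamp and the two wrapped pastries where they are, and take the hand away at the end.

Things in the scene. Friction and masses are not known exactly. Their poses are not given: they have to be found in the camera images.
- plate: The light wooden plate: a disc of 130 mm diameter, 12 mm thick; origin on its axis at its underside, which is 34 mm above the table at the start, 24 mm when fully home. z up; x level, from the notch through the middle to the tab, turning with the plate. It turns without end either way on its fixed upright axis, with light friction (0.06 N m), and stays where it is left.
- knob_top (a point): Centre of the top of the black press knob in the middle of the plate, on the plate's axis; the point to press. The knob is 26 mm across at its top, 38 mm at its foot, and stands 21 mm above the plate's upper face: its top is 67 mm above the table at the start, 57 mm when the plate is fully home.
- notch (a point): The notch in the plate's rim: this point is on its centre line, 63 mm from the plate's axis, at the height of the plate's underside. The notch is a slot 16 mm wide, 14 mm deep inwards, open at the rim and through the whole thickness; a thin black line on the plate's top runs from the knob towards it.
- tab (a point): Centre of the red finger tab on the plate, opposite the notch, 47 mm from the plate's axis. It is an upright fin, 22 mm along the radius (36 to 58 mm from the axis), 8 mm thick, its top 21 mm above the plate's upper face (67 mm above the table at the start). Push on a broad side to turn the plate.
- pin (a point): Top of the brass pin (10 mm diameter, bullet nose, 32 mm above the table), 63 mm from the plate's axis, on the lug of the steel foot. The foot is fixed to the table. The lug, 24 mm wide, sticks out from under the plate to 88 mm from the axis, roughly towards the robot (within 0.6 rad of -x). Until pressed, the plate clears the pin by 2 mm and turns freely over it.
- stem (a joint): How far the plate is pressed down along its upright axis, in m: 0 at the start (high), 0.010 fully home, negative if lifted. It slides stiffly: about 6 N moves it down, and it stays where it is left. Unless the notch is over the pin, the pin stops it after 2 to 3 mm.
- tea_tin: Bystander: a tin, 58 mm diameter, 72 mm high, loose on the table to the right of the stand. Origin at the centre of its underside. To its right stands a fixed dark panel, 170 mm high, at y = -0.44.
- date_stamp: Bystander: a small wooden hand stamp, 26x34 mm, 62 mm high, standing loose to the left of the stand. Origin at the centre of its underside. To its left is a fixed clear sweets bin, 115 mm high, reaching to y = -0.08.
- butter_bar_0: Bystander: a wrapped pastry, 57x101x25 mm, lying loose behind the stand. Origin at the centre of its underside, long side along its y. Above and behind it is fixed furniture: a dark shelf board 222 to 250 mm above the table, beyond x = 0.60 for y from -0.46 to 0.06; come to the stand from in front of it.
- butter_bar_1: Bystander: another wrapped pastry, 57x101x25 mm, lying loose behind the stand. Origin at the centre of its underside, long side along its y.

How it is judged:
By the outcome, as a careful person would: the job done as asked, in the order asked, and still so for the second after the job is handed in, with the robot touching nothing.
It also fails if it takes over 58 s, if anything falls off the work surface, if the arm or the gripper's body presses on something with over 40 N, if the wrist force passes 120 N, or if a joint passes its speed limit or range.

## Robot

A 6-joint arm with a two-finger parallel gripper is mounted at the origin on a cart in front of the work surface, level with it; the furniture and walls round the work are solid. World frame = base frame: x ahead of the robot, y to its left, z up, the work surface at z = 0. Lengths are in mm, angles in rad, forces in N, time in s.
With the tool pointing down it reaches from about 225 to 725 mm from the base axis. Payload 3.1 kg.
Tool frame: the origin (TCP) lies at the centre of the arm's flange, where the gripper is bolted on; the fingertips stand r.tip_reach ahead of it and the grasp point (between the pads) lies 155 mm ahead of it (r.tip_reach is the distance from the TCP to the fingertips, in mm); z points along the fingers, y is the direction in which the jaws open and shut (so a half turn about z gives the same grasp; the last joint's range is limited). The gripper opens to 85 mm and grips with 20 to 120 N. Pads are 22 mm wide; open, the fingers measure 114 mm over their backs; the gripper's body (76 mm by 85 mm) begins 54 mm behind the grasp point. The pads swing forward as they close: fully open they stand 13 mm farther back than shut.
Start: joints at [1.145, 0.048, 0.099, 1.622, 0, 1.443], TCP at [154.052, 501.883, 404.712] pointing down, gripper open.
Joint ranges: [-2.91, 2.91], [-0.99, 1.94], [-1.21, 1.42], [-2.12, 2.29], [-1.49, 1.47], [-3.14, 3.14]. Speed limits (rad/s): [2.79, 2.79, 3.14, 3.14, 3.14, 3.14].

## Interface

Orientations are given as a unit quaternion [w, x, y, z].
In Python, from cell import r, ungrasp, close_gripper, solve_ik, cams, job, status gives the robot as it stands. The module is installed in compiled form; this text tells all that it offers. Calls block until the motion is done:
- r.move_ptp(position, orientation): joint-space move of the TCP to a pose.
- r.servo_line(position, frame=None, rate=150, stop_force=None): straight line of the TCP; frame=None keeps the orientation; rate is the mean speed in mm/s. With stop_force (N) it stops when the force on the tool has changed by that much, and returns True; else False.
- r.move_joints(angles): joint-space move.
- ungrasp() and close_gripper(squeeze=None): open the fingers fully, or close them until they stop; squeeze is the grip in N (None keeps the last).
- r.pause(seconds).
- solve_ik(position, orientation): joint angles nearest the present ones, or None.
- cams.capture(name): name is "side" or "top" or "wrist"; returns the picture (400x640x3 uint8, red, green, blue); there is no depth.
- cams.camera_model(name): a dict with "mtx" (3x3 intrinsics, pixels), "world_to_cam" (4x4, takes a point from world to camera coordinates); the wrist camera has in their place "tool_from_camera" (4x4, takes a point from camera to tool coordinates, whose origin is the TCP and whose axes are the flange's). Camera axes: x right, y up, looking along -z (the intrinsics and any distortion apply to the point x, -y, -z); pixel columns grow to the right and rows downward; lengths in mm; the calibration is good to about 2 mm. The wrist camera is an equidistant fisheye: a pixel r from the principal point sees the ray r / f radians off the axis. A picture is of the moment at which its call begins: read the wrist's pose just before it. camera_model takes no time and is no camera call.
A pose or a line that the arm cannot do raises r.PlanningError and nothing moves.
- job.job_done(): hands the job in, once; it reports no verdict.
Readings, each from a call of its own:
- status.current_time(): time.
- status.current_joint_positions(): joint angles.
- status.current_joint_velocities(): joint speeds.
- status.current_effort(): joint torques, N m.
- status.current_ee_pos(): TCP position.
- status.current_tool_rot(): TCP orientation.
- status.current_ft_force(): force on the tool from outside, world axes, zero at the start.
- status.current_ft_torque(): the same for the moment, N m.
- status.current_opening(): finger opening in mm.
Only numpy, scipy, OpenCV 4.12 (cv2) and the standard library are available. Lean on these libraries where they do the work, as an engineer would, in place of code of your own. Each camera call takes 0.05 s, during which the arm holds its last target. There are 200 camera calls.

## Working session

There is one attempt and no reset: what is moved stays moved. The work goes in short steps, each a Python script; the robot and the scene stay as the last script left them, time stands still between calls to the robot, and variables do not carry over. Pictures are saved under pics/ and viewed, about 8 in all and at most 12, crops included, and the job is handed in when it is done.

```bash
mkdir -p pics
python3 - <<'E'
from cell import r,cams,status
import cv2,numpy as np
a=cams.capture("top");b=cams.capture("side")
np.save('top.npy',a);np.save('side.npy',b)
cv2.imwrite('pics/top.png',a[...,::-1]);cv2.imwrite('pics/side.png',b[...,::-1])
for n in("top","side","wrist"):print(n,cams.camera_model(n))
print(r.tip_reach,status.current_time(),status.current_tool_rot(),status.current_opening())
E
```

```text
top {'mtx': array([[424.58336597,   0.        , 318.57059112],
       [  0.        , 424.58336597, 193.91905065],
       [  0.        ,   0.        ,   1.        ]]), 'world_to_cam': array([[ 1.44614319e-01, -9.89474202e-01,  5.24420909e-03,
        -3.16163734e+02],
       [ 9.62661301e-01,  1.41917333e-01,  2.30526985e-01,
        -4.60035095e+02],
       [-2.28844749e-01, -2.82891058e-02,  9.73051801e-01,
        -8.17782304e+02],
       [ 0.00000000e+00,  0.00000000e+00,  0.00000000e+00,
         1.00000000e+00]])}
side {'mtx': array([[393.41252324,   0.        , 329.54502032],
       [  0.        , 393.41252324, 201.98006128],
       [  0.        ,   0.        ,   1.        ]]), 'world_to_cam': array([[-9.98627023e-01,  5.14391762e-02,  9.90352521e-03,
         4.90002459e+02],
       [-1.97495398e-02, -5.44814117e-01,  8.38324241e-01,
        -2.13950663e+02],
       [ 4.85182887e-02,  8.36977651e-01,  5.45082000e-01,
        -6.95207049e+02],
       [ 0.00000000e+00,  0.00000000e+00,  0.00000000e+00,
         1.00000000e+00]])}
wrist {'mtx': array([[309.70691629,   0.        , 320.11673569],
       [  0.        , 309.70691629, 196.91390592],
       [  0.        ,   0.        ,   1.        ]]), 'tool_from_camera': array([[ 7.02925034e-04,  9.47217982e-01,  3.20589458e-01,
         8.17934982e+01],
       [ 9.99999551e-01, -8.69433957e-04,  3.76240569e-04,
         4.73739287e-01],
       [ 6.35113194e-04,  3.20589050e-01, -9.47218168e-01,
         3.21075495e+01],
       [ 0.00000000e+00,  0.00000000e+00,  0.00000000e+00,
         1.00000000e+00]])}
173.4 0.1 [-3.12024669e-04  1.48318743e-01  9.88939038e-01 -1.01638322e-03] 85.20776845484568
```

View pics/top.png

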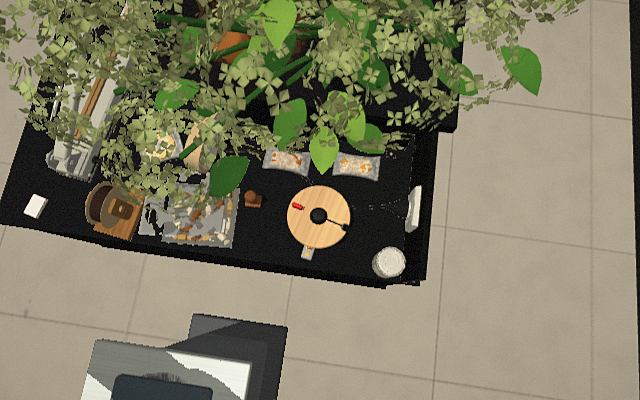

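View pics/side.png

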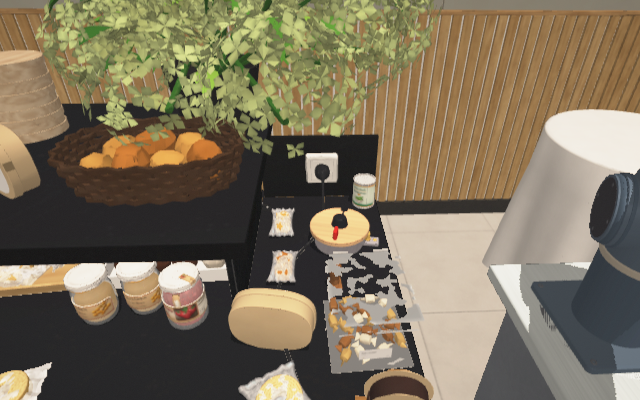

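The top view shows the plate centre near (319,217), the red tab at (297,206), the notch at (346,228), and the lug at (307,254). The stamp is at (254,199) and the tin at (389,262). The side view agrees.

```bash
cat > h.py <<'E'
import numpy as np,cv2
from cell import cams
def cast(px,z,name="top",pose=None):
    """pixels (N,2) -> world xy on plane z; pose=(p,R) of the TCP for the wrist camera"""
    m=cams.camera_model(name);K=m["mtx"];px=np.atleast_2d(px).astype(float)
    u=(px-[K[0,2],K[1,2]])/K[0,0]
    if name=="wrist":
        rr=np.linalg.norm(u,axis=1,keepdims=True)+1e-12
        d=np.c_[u/rr*np.sin(rr),np.cos(rr)];p,R=pose;T=m["tool_from_camera"]
        Rw=R@T[:3,:3];o=p+R@T[:3,3]
    else:
        d=np.c_[u,np.ones(len(u))];W=m["world_to_cam"];Rw=W[:3,:3].T;o=-Rw@W[:3,3]
    d=d*[1,-1,-1];w=d@Rw.T
    return (o+w*((z-o[2])/w[:,2])[:,None])[:,:2]
E
python3 - <<'E'
from h import *
a=np.load('top.npy');hsv=cv2.cvtColor(a,cv2.COLOR_RGB2HSV)
roi=np.zeros(a.shape[:2],np.uint8);roi[180:252,282:356]=1
wood=cv2.inRange(hsv,(8,50,110),(28,255,255))*roi
c=max(cv2.findContours(wood,0,1)[0],key=cv2.contourArea)
pts=cast(cv2.convexHull(c)[:,0],46)
ctr,rad=cv2.minEnclosingCircle(pts.astype(np.float32));print("plate",ctr,rad)
k=cv2.inRange(hsv,(0,0,0),(180,255,45))*roi
n,l,s,ce=cv2.connectedComponentsWithStats(k)
for i in range(1,n):
    if 8<s[i,4]<2000:print("black",s[i],ce[i],cast(ce[i],67),cast(ce[i],46))
red=(cv2.inRange(hsv,(0,150,90),(6,255,255))|cv2.inRange(hsv,(172,150,90),(180,255,255)))*roi
ys,xs=np.nonzero(red);q=cast([xs.mean(),ys.mean()],60)[0];print("red",len(xs),q)
print("lug",cast([[307,257],[307,250]],20),"notch",cast([346,228],46),"stamp",cast([254,199],30),"tin top",cast([389,258],72),"bars",cast([[287,160],[357,166]],25))
cv2.imwrite('pics/z.png',cv2.resize(a[150:285,230:420,::-1],None,fx=4,fy=4,interpolation=2))
E
```

```text
plate (453.830322265625, -251.16746520996094) 69.27153778076172
black [310 208  18  16 190] [318.62631579 215.48947368] [[ 454.2892156  -252.88898459]] [[ 458.12678524 -252.44224194]]
red 49 [ 469.21280798 -205.75773375]
lug [[ 373.23705479 -240.71955632]
 [ 387.47947585 -238.54652887]] notch [[ 440.63445746 -311.36275728]] stamp [[ 476.13427934 -112.3164578 ]] tin top [[ 390.23136918 -400.53427406]] bars [[ 572.77890782 -166.55891864]
 [ 581.49459555 -318.33669262]]
```

View pics/z.png

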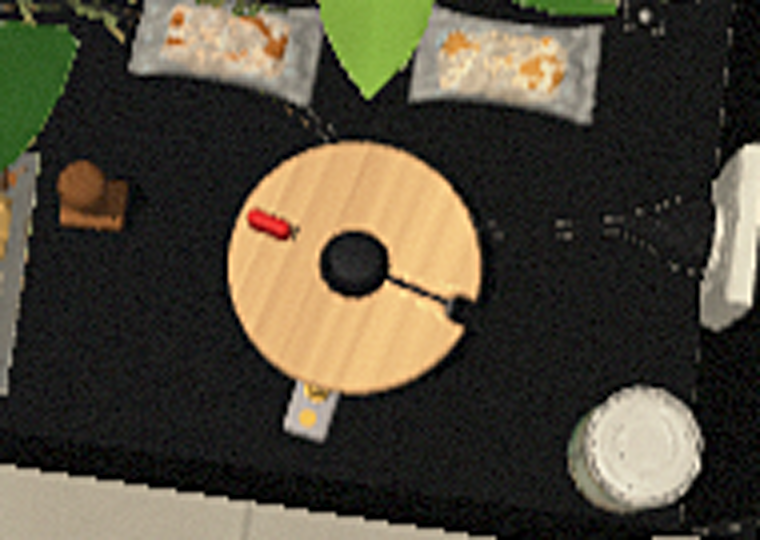

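Rough geometry: the axis is at (455,-252), the tab at about +73°, and the pin at about 172°. The tab therefore needs about -82° of turn (clockwise from above). Next I'll measure close up with the wrist camera.

```bash
cat >> h.py <<'E'
from cell import r,status
from scipy.spatial.transform import Rotation as Ro
def pose():
    q=np.array(status.current_tool_rot());return np.array(status.current_ee_pos()),Ro.from_quat(q[[1,2,3,0]]).as_matrix()
def quat(az):
    "tool down, tool x at azimuth az (deg)"
    a=np.radians(az)/2;return [0,np.cos(a),np.sin(a),0]
def look(fn):
    p=pose();a=cams.capture("wrist");np.save(fn+'.npy',a);np.savez(fn+'_p.npz',p=p[0],R=p[1])
    cv2.imwrite('pics/'+fn+'.png',a[...,::-1]);print(fn,p[0].round(1),status.current_time());return a,p
E
python3 - <<'E'
from h import *
from cell import close_gripper
r.move_ptp([373,-250,400],quat(0))
close_gripper()
r.servo_line([373,-250,285],rate=200)
look('w1');print(status.current_joint_positions(),status.current_opening())
E
```

```text
w1 [ 373.2 -250.2  285.9] 4.4
[-7.40036745e-01 -1.44996822e-01 -3.21113846e-01  1.39171521e+00
  1.76496576e-05  2.40159645e+00] -0.08504687384307716
```

View pics/w1.png

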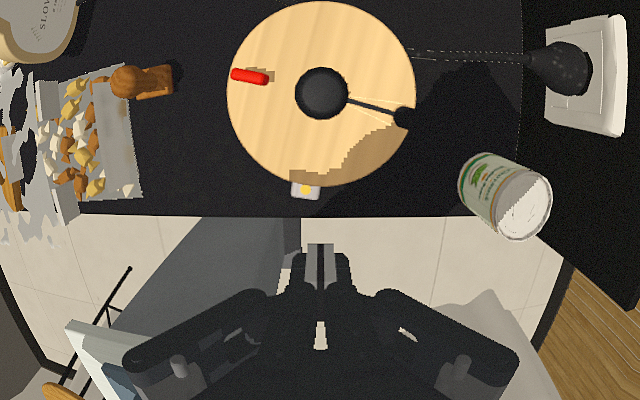

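The wrist view shows the plate centred at (321,93), the tab at (250,76), the notch at (402,118), and the grey lug with a gold dot at (306,190). Shut fingers are at (320,250).

```bash
cat >> h.py <<'E'
from scipy.optimize import least_squares
def measure(fn,drop=0,roi=(0,215,210,430)):
    a=np.load(fn+'.npy');z=np.load(fn+'_p.npz');P=(z['p'],z['R'])
    hsv=cv2.cvtColor(a,cv2.COLOR_RGB2HSV);m=np.zeros(a.shape[:2],np.uint8);m[roi[0]:roi[1],roi[2]:roi[3]]=255
    wood=cv2.inRange(hsv,(8,50,70),(28,200,255))&m
    c=max(cv2.findContours(wood,0,1)[0],key=cv2.contourArea)[:,0]
    pts=cast(c[c[:,1]>2],46-drop,"wrist",P)
    f=least_squares(lambda v:np.hypot(*(pts-v[:2]).T)-v[2],[455,-252,65],loss='soft_l1',f_scale=.5)
    C=f.x[:2];print("plate",f.x.round(1))
    az=lambda v:np.degrees(np.arctan2(*(np.asarray(v)-C)[::-1]))
    k=(hsv[...,2]<60).astype(np.uint8)&(m>0)
    # black pixels by polar position on plate's upper face
    ys,xs=np.nonzero(k);w=cast(np.c_[xs,ys],46-drop,"wrist",P);d=w-C;rr=np.hypot(*d.T)
    s=(rr>52)&(rr<62)
    if s.any(): print("notch az",az(C+d[s].mean(0)).round(1),"r",rr[s].mean().round(1),"n",s.sum(),"span mm",np.ptp(d[s],0).round(1))
    red=(cv2.inRange(hsv,(0,170,120),(5,255,255))|cv2.inRange(hsv,(174,170,120),(180,255,255)))&m
    ys,xs=np.nonzero(red)
    if len(xs): 
        q=cast([xs.mean(),ys.mean()],65-drop,"wrist",P)[0];print("tab",q.round(1),"az",az(q).round(1),"r",np.hypot(*(q-C)).round(1))
    g=(cv2.inRange(hsv,(0,0,120),(180,60,255))|cv2.inRange(hsv,(20,100,120),(32,255,255)))&m
    ys,xs=np.nonzero(g);w=cast(np.c_[xs,ys],22,"wrist",P);d=w-C;rr=np.hypot(*d.T);s=(rr>71)&(rr<95)&(d[:,0]<0)
    print("lug",s.sum(),az(C+d[s].mean(0)).round(1),"rmax",np.percentile(rr[s],97).round(1))
    e=[-np.sin(np.radians(az(C+d[s].mean(0)))),np.cos(np.radians(az(C+d[s].mean(0))))]
    print("lug width",np.ptp(d[s]@e).round(1))
    return C
E
python3 - <<'E'
from h import *
measure('w1')
a=np.load('w1.npy');z=np.load('w1_p.npz');P=(z['p'],z['R'])
print("knob",cast([321,93],67,"wrist",P))
cv2.imwrite('pics/w1z.png',cv2.resize(a[50:215,215:425,::-1],None,fx=3.5,fy=3.5,interpolation=2))
E
```

```text
plate [ 458.6 -250.    63.5]
notch az -104.4 r 57.6 n 251 span mm [14.  10.6]
tab [ 469.9 -207.4] az 75.1 r 44.1
lug 383 171.3 rmax 82.1
lug width 82.7
knob [[ 458.49313298 -250.80838621]]
```

View pics/w1z.png

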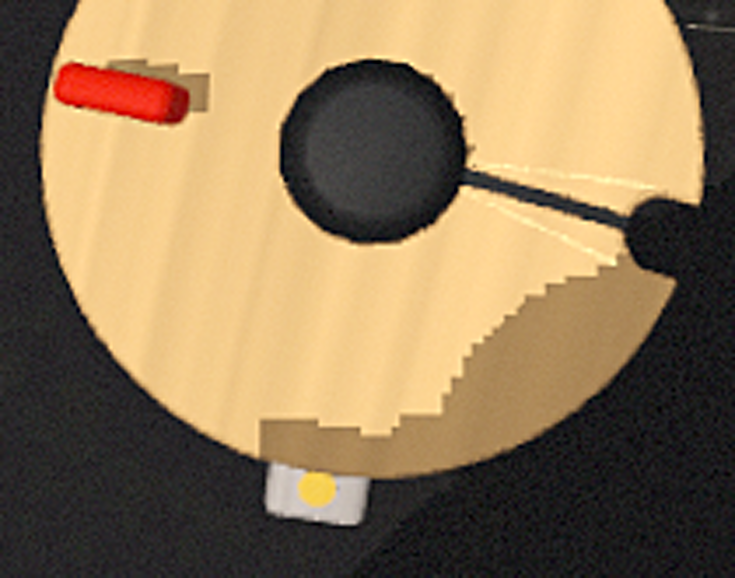

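Run:
```python
from h import *
z=np.load('w1_p.npz');P=(z['p'],z['R'])
full=lambda c:np.array(c)/3.5+[215,50]-.36
knob=cast(full([373,150]),67,"wrist",P)[0];print("knob",knob)
for C in (knob,np.array([458.6,-250])):
  for h in (10,18,24):
    q=cast(full([[317,489],[266,517],[360,525]]),h,"wrist",P);w=q[2]-q[1]
    for v in (q[0],(q[1]+q[2])/2):print(h,np.degrees(np.arctan2(*(v-C)[::-1])).round(1),np.hypot(*(v-C)).round(1),np.hypot(*w).round(1))
    print(' edge normal',np.degrees(np.arctan2(w[0],-w[1])).round(1))
  l=cast(full([[466,176],[625,222]]),46,"wrist",P);n=cast(full([[690,238]]),46,"wrist",P)[0]
  print("line az",np.degrees(np.arctan2(*(l-C).T[::-1])).round(1),np.degrees(np.arctan2(*(l[1]-l[0])[::-1])).round(1))
```

```text
knob [ 458.79671172 -250.93324793]
10 170.7 78.9 22.5
10 170.8 87.0 22.5
 edge normal -5.1
18 170.7 76.4 21.7
18 170.8 84.2 21.7
 edge normal -5.1
24 170.6 74.5 21.2
24 170.8 82.1 21.2
 edge normal -5.1
line az [-104.4 -104.4] -104.3
10 171.3 78.6 22.5
10 171.4 86.6 22.5
 edge normal -5.1
18 171.3 76.1 21.7
18 171.4 83.9 21.7
 edge normal -5.1
24 171.3 74.2 21.2
24 171.4 81.8 21.2
 edge normal -5.1
line az [-103.2 -103.9] -104.3
```

Consistent numbers: axis (458.7,-250.5), plate x azimuth about 75.8°, pin azimuth about 171°, so the target plate azimuth is about -9°. I'll push the tab clockwise with the shut fingertips, deliberately stopping short, and then look.

```bash
cat >> h.py <<'E'
C0=np.array([458.7,-250.5])
def tip(th,off,rad=47):
    t=np.radians(th);return C0+rad*np.array([np.cos(t),np.sin(t)])+off*np.array([-np.sin(t),np.cos(t)])
E
python3 - <<'E'
from h import *
Z=227.
s=tip(92,20);print(s,tip(-9,20))
r.move_ptp([*s,300],quat(92+180))
print(status.current_joint_positions().__repr__(),status.current_time())
print(r.servo_line([*s,Z],rate=80,stop_force=8),status.current_ee_pos(),status.current_ft_force())
for th in range(82,-9,-10):
    hit=r.servo_line([*tip(th,20),Z],quat(th+180),rate=25,stop_force=12)
    print(th,hit,np.round(status.current_ft_force(),1),round(status.current_time(),2))
    if hit:break
look('w2')
E
```

```text
[ 437.07190711 -204.22662106] [ 508.25004131 -238.09865304]
array([-5.76283438e-01, -6.05433931e-02, -2.16878555e-01,  1.41455888e+00,
        2.71496518e-05, -2.18184786e+00]) 8.2
False [ 437.39314895 -204.44178459  227.67939997] [-0.5941809   0.41150849 -0.37303946]
82 False [ 0.6  1.3 -0.1] 9.77
72 False [-0.2 -0.6  0.5] 10.28
62 False [-0.8 -0.2 -0.6] 10.78
52 False [-0.2 -0.2  0. ] 11.29
42 False [-0.5  0.1 -0.9] 11.8
32 False [-0.7  0.6 -1.2] 12.31
22 False [-0.4 -0.7 -0.5] 12.82
12 False [-0.2  0.1 -1.1] 13.32
2 False [ 0.6  1.1 -0.4] 13.83
-8 False [ 0.5  0.5 -0.5] 14.34
w2 [ 508.1 -237.2  227.1] 14.3917
```

View pics/w2.png

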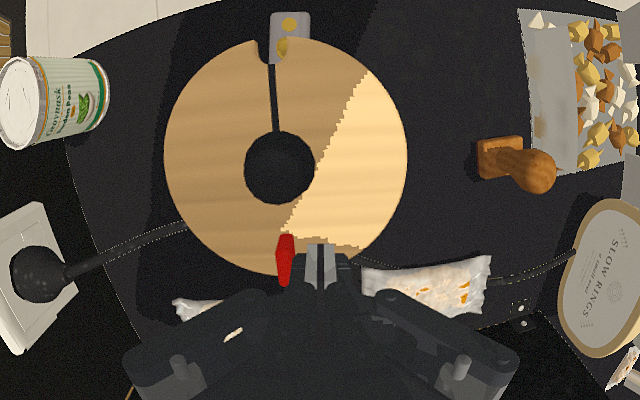

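The plate turned with the finger. The notch is at about (269,50), the pin shows at (283,46), and the lug dot is at (289,23), so a few degrees remain. The fingers are near the right side of the tab at (286,258).

```bash
cat >> h.py <<'E'
def blobs(fn,show=None,cz=67,nz=46,line=True):
    """azimuths about knob centre: black line, yellow dot/pin"""
    a=np.load(fn+'.npy');z=np.load(fn+'_p.npz');P=(z['p'],z['R']);hsv=cv2.cvtColor(a,cv2.COLOR_RGB2HSV)
    w=lambda px,h:cast(px,h,"wrist",P)
    C=C0;ang=lambda v:np.degrees(np.arctan2(*(np.atleast_2d(v)-C).T[::-1])).round(1)
    H,W=a.shape[:2];yy,xx=np.mgrid[:H,:W];g=w(np.c_[xx.ravel(),yy.ravel()],nz).reshape(H,W,2)-C
    rr=np.hypot(g[...,0],g[...,1]);dark=hsv[...,2]<60
    for lo,hi in((24,32),(32,40),(40,46)):
        m=dark&(rr>lo)&(rr<hi)&(g[...,0]<0);print("line",lo,hi,m.sum(),ang(C+g[m].mean(0)))
    m=dark&(rr<26)&(rr>=0);ys,xs=np.nonzero(dark&(rr<22));print("knob(approx, z56)",w([xs.mean(),ys.mean()],56).round(1))
    n,l,s,ce=cv2.connectedComponentsWithStats(cv2.inRange(hsv,(18,120,60),(35,255,255)))
    for i in range(1,n):
        for h in(18,32):
            q=w(ce[i],h)[0]
            if s[i,4]>6 and 55<np.hypot(*(q-C))<92 and q[0]<C[0]-40:print("yellow",s[i,4],ce[i].round(1),h,ang(q),np.hypot(*(q-C)).round(1))
E
python3 - <<'E'
from h import *
blobs('w2')
a=np.load('w2.npy')
cv2.imwrite('pics/w2z.png',cv2.resize(a[0:270,160:410,::-1],None,fx=2.2,fy=2.2,interpolation=2))
E
```

```text
line 24 32 96 [175.8]
line 32 40 102 [175.8]
line 40 46 72 [176.]
knob(approx, z56) [[ 456.5 -249.3]]
yellow 160 [288.7  24.1] 18 [170.2] 76.7
yellow 160 [288.7  24.1] 32 [169.] 73.5
yellow 226 [282.6  47.4] 18 [172.9] 62.9
yellow 226 [282.6  47.4] 32 [171.3] 60.7
yellow 10 [291.6  38. ] 18 [168.6] 68.5
yellow 10 [291.6  38. ] 32 [167.3] 65.9
yellow 10 [307.4  41. ] 18 [161.] 67.6
yellow 10 [307.4  41. ] 32 [160.] 65.3
yellow 17 [249.1  43.9] 18 [-171.] 69.1
yellow 17 [249.1  43.9] 32 [-173.1] 65.8
yellow 52 [302.8  53.4] 18 [162.] 60.1
yellow 52 [302.8  53.4] 32 [161.] 58.3
yellow 14 [238.1  48.8] 18 [-165.3] 69.0
yellow 14 [238.1  48.8] 32 [-167.5] 65.5
yellow 7 [252.6  49.3] 18 [-171.9] 65.3
yellow 7 [252.6  49.3] 32 [-174.] 62.4
yellow 14 [331.6  53.9] 18 [147.8] 64.5
yellow 14 [331.6  53.9] 32 [147.5] 62.5
yellow 19 [231.3  54.6] 18 [-161.1] 67.9
yellow 19 [231.3  54.6] 32 [-163.5] 64.3
yellow 11 [294.4  53.3] 18 [166.5] 59.6
yellow 11 [294.4  53.3] 32 [165.2] 57.8
yellow 68 [343.1  59.5] 18 [141.5] 64.7
yellow 68 [343.1  59.5] 32 [141.5] 62.7
yellow 14 [221.5  57.8] 18 [-156.2]
[... 1739 characters left out ...]
llow 14 [184.   94.8] 18 [-130.5] 72.7
yellow 14 [184.   94.8] 32 [-133.2] 67.2
yellow 13 [209.   93.5] 18 [-138.6] 59.2
yellow 13 [209.   93.5] 32 [-141.9] 55.1
yellow 64 [194.5 100.1] 18 [-130.9] 64.9
yellow 64 [194.5 100.1] 32 [-134.] 60.0
yellow 9 [215.2  96.1] 18 [-139.8] 55.0Traceback (most recent call last):
  File "<stdin>", line 2, in <module>
  File "h.py", line 66, in blobs
    q=w(ce[i],h)[0]
      ~^^^^^^^^^
  File "h.py", line 56, in <lambda>
    w=lambda px,h:cast(px,h,"wrist",P)
                  ~~~~^^^^^^^^^^^^^^^^
  File "h.py", line 5, in cast
    m=cams.camera_model(name);K=m["mtx"];px=np.atleast_2d(px).astype(float)
ValueError: time passes only in moves, steps and waits
```

The line is at 175.8° and the pin at about 171°, so roughly 5° remain. I'll push that far, back off, rise, and check from right above.

```bash
sed -i 's/^def cast/import functools\n@functools.lru_cache\ndef model(n): return cams.camera_model(n)\ndef cast/; s/m=cams.camera_model(name)/m=model(name)/; s/s\[i,4\]>6/s[i,4]>90/' h.py
python3 - <<'E'
from h import *
Z=227.
print(r.servo_line([*tip(-12.8,20),Z],quat(167.2),rate=15,stop_force=12))
r.servo_line([*tip(-12.8,28),Z],rate=40)
r.servo_line([*tip(-12.8,28),290],rate=150)
# camera over the pin side of the axis, looking straight at notch/pin
r.move_ptp([500,-250,285],quat(180))
look('w3');blobs('w3')
a=np.load('w3.npy')
cv2.imwrite('pics/w3z.png',cv2.resize(a[0:215,210:430,::-1],None,fx=2.7,fy=2.7,interpolation=2))
E
```

```text
False
w3 [ 499.4 -249.7  283. ] 16.15
line 24 32 48 [171.9]
line 32 40 47 [171.6]
line 40 46 36 [171.3]
knob(approx, z56) [[ 456.  -251.4]]
yellow 98 [334.1  50.2] 18 [171.] 77.4
yellow 98 [334.1  50.2] 32 [171.3] 75.2
yellow 237 [330.9  69.8] 18 [171.] 62.3
yellow 237 [330.9  69.8] 32 [171.3] 61.0
```

View pics/w3z.png

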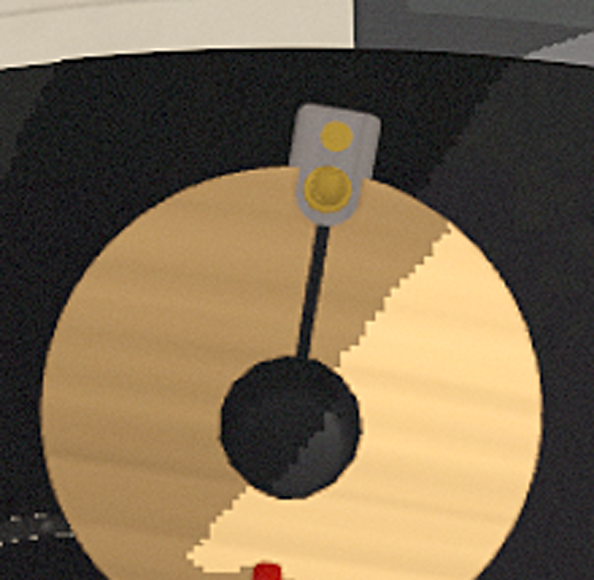

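The black line points straight at the pin, the notch is centred on it to within about 1 mm, and the azimuths agree (171.5° vs 171.1°). Now I'll press the knob.

Run:
```python
from h import *
z=np.load('w3_p.npz');print("knob",cast(np.array([291,428])/2.7+[210,0]-.3,67,"wrist",(z['p'],z['R'])))
r.servo_line([458,-251,285],rate=80)
r.servo_line([458,-251,247],rate=60)
for zt in (244,242,240,238,236,234,232,230,228,226):
    hit=r.servo_line([458,-251,zt],rate=12,stop_force=22)
    print(zt,hit,np.round(status.current_ee_pos(),1),np.round(status.current_ft_force(),1))
    if hit:break
print(status.current_time())
```

```text
knob [[ 454.63031192 -250.53754615]]
244 False [ 458. -251.  244.] [-0.3  0.4 -0.1]
242 False [ 457.9 -251.   241.8] [ 0.2  0.6 -0.4]
240 False [ 458.1 -251.1  240.2] [ 0.1 -0.9  1.3]
238 False [ 458.1 -251.1  238.5] [-0.6  1.1  5.6]
236 False [ 458.1 -251.1  236.3] [ 0.4 -0.4  4.2]
234 False [ 458.1 -251.1  234.1] [ 0.5 -0.1  5.1]
232 False [ 458.1 -251.1  232.1] [ 0.3 -0.2  4.2]
230 False [ 458.1 -251.1  230.2] [ 0.5 -0.3  4.8]
228 False [ 458.2 -251.1  229.8] [-1.9  2.3 11.5]
226 False [ 458.2 -251.1  229.6] [-4.1  2.6 18.5]
20.8583
```

The knob gave way at about 5 N from TCP z 240 to 230, roughly 10 mm, then met a hard stop. I'll firm it once, retreat and check.

Run:
```python
from h import *
r.servo_line([458,-251,224],rate=12,stop_force=30);print(status.current_ee_pos(),status.current_ft_force())
r.servo_line([458,-251,300],rate=80)
r.move_ptp([500,-250,285],quat(180));look('w4');blobs('w4',nz=36)
r.move_ptp([300,-150,400],quat(180));r.pause(.5)
b=cams.capture("side");t=cams.capture("top")
w=np.load('w4.npy')[0:215,150:490]
o=np.vstack([cv2.resize(w,(640,405)),np.hstack([cv2.resize(b[180:280,250:400],(320,190)),cv2.resize(t[145:285,215:425],(320,190))])])
cv2.imwrite('pics/fin.png',o[...,::-1]);print(status.current_time(),status.current_ft_force())
```

```text
[ 458.27159527 -251.14989024  229.42354733] [-7.40409014  4.67274635 24.72947718]
w4 [ 500.2 -249.5  283.1] 22.625
line 24 32 42 [171.8]
line 32 40 40 [171.7]
line 40 46 32 [171.2]
knob(approx, z56) [[ 454.2 -251.3]]
yellow 96 [334.9  49.2] 18 [170.9] 77.5
yellow 96 [334.9  49.2] 32 [171.1] 75.2
yellow 239 [331.1  68.9] 18 [171.2] 62.2
yellow 239 [331.1  68.9] 32 [171.4] 60.8
24.2167 [ 0.23264286 -0.08725457  0.89655699]
```

View pics/fin.png

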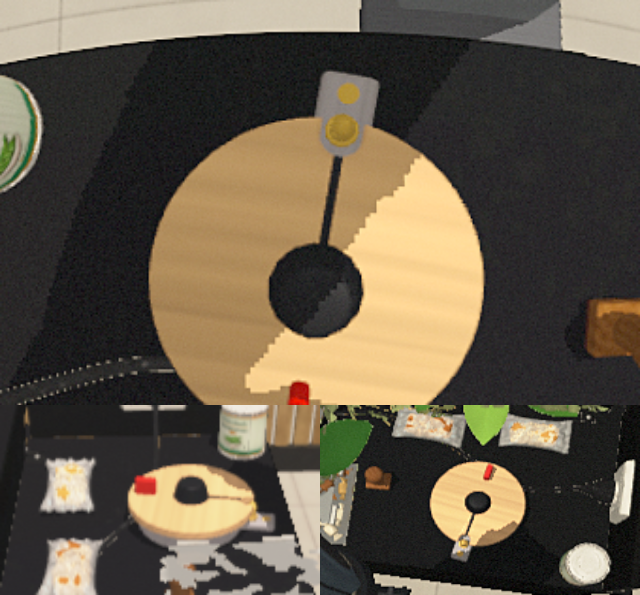

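The pin sits in the notch, the bystanders look unmoved, and the hand is clear. Handing in.

```bash
python3 -c "
from cell import job
job.job_done()"
```

```text
the job is handed in; nothing more can be done
```

The plate is turned so its notch is over the brass pin, then pressed home. I handed the job in at about 24 s, with the hand away from the stand.

- **Turning:** I pushed the red tab about 85° clockwise with the shut fingertips. Before pressing, the notch line was at 171.3–171.9° and the pin at 171.0–171.3°, within about 1 mm at the rim.
- **Pressing:** The knob went down about 10 mm at roughly 5 N, then met a hard stop that held at about 25 N. I did not measure the plate's final height separately; "fully home" rests on that travel and the stop.
- **Final pictures:** The pin sits in the notch. The tin, the stamp and both pastries look unmoved by eye; I did not measure their positions again. The force on the hand was back near zero.
- **Disagreements:** My estimates of the plate's axis differed by up to 4 mm between views (x from 454.6 to 458.8). The plate's fitted radius came out at 63.5 mm instead of 65. Neither affected the result, because the final alignment compared the notch and pin directly in the same picture.

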